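Refit the handle rest to the tamping stand

ROBOT

A 6-joint arm with a two-finger parallel gripper is mounted at the origin on a cart in front of the work surface, level with it; the furniture and walls round the work are solid. World frame = base frame: x ahead of the robot, y to its left, z up, the work surface at z = 0. Lengths are in m, angles in rad, forces in N, time in s.
With the tool pointing down it reaches from about 0.15 to 0.775 m from the base axis. Payload 6.1 kg.
Tool frame: the origin (TCP) lies midway between the tips of the shut fingers; the grasp point (between the pads) lies 19 mm behind it; z points along the fingers, y is the line along which they close (so a half turn about z gives the same grasp; the last joint's range is limited). The gripper opens to 85 mm and grips with 20 to 120 N. Pads are 22 mm wide; open, the fingers measure 114 mm over their backs; the gripper's body (76 mm by 85 mm) begins 54 mm behind the grasp point. The pads swing forward as they close: fully open they stand 13 mm farther back than shut.
Start: joints at [0, 0.126, -0.04, 1.405, 0, 1.571], TCP at [0.525, -0, 0.2] pointing down, gripper open.
Joint ranges: [-2.72, 2.72], [-0.95, 1.95], [-1.27, 1.35], [-1.78, 2.02], [-1.46, 1.47], [-3.14, 3.14]. Speed limits (rad/s): [2.39, 2.39, 3.01, 3.14, 3.14, 3.14].

INTERFACE

Orientations are given as [roll, pitch, yaw] about the fixed x, y, z axes, in that order (R = Rz(yaw) Ry(pitch) Rx(roll)).
In Python, from station import bot, cams, job, spotter gives the robot as it stands. The module is installed in compiled form; this text tells all that it offers.
- The arm moves only by the tool move_arm, never from a script. Its argument "commands" is a list of rows, each a list of 4 numbers: the shift along the world's x, y, z as a fraction of full scale, then the turn about the world's z as a fraction of full scale. A call has 1 to 5 rows; each row is the pose to reach, as a shift and turn from the pose commanded when the call began, turning the shorter way round; what a row does not reach only later rows make up. Full scale, the value 1, is 0.15 m for a shift and pi rad for a turn. A row lasts 1/8 s, in which the tool goes at most 62.5 mm and 10.7 degrees, less where a joint would pass 70% of its speed; a pose out of reach is approached as far as the arm can. A call with a number of a shift or a turn outside -1 to 1 is refused whole. A call with a gripper value outside its range is refused whole. "jaw" is the opening, from 0 (shut) to 1 (fully open), set as the call begins (left out, the last holds). The fingers move at their own pace and stop on an object; "squeeze" is the grip in N (left out, the last holds). Time passes only in rows, so rows that repeat a pose let the fingers close. It gives the time, the measured TCP pose, the force, the opening and the grip force at its end, in the units of the state.
- bot.observe(): the state, without advancing time (a new reading comes with each control period).
- cams.get_image(name): name is "scene" or "side" or "wrist"; returns a dict with "frame" (420x560x3 uint8, blue, green, red), "range_z" (420x560 float32, m along the optical axis (not along the pixel's ray), 0 where there is no reading), "fx", "fy", "cx", "cy" (pixels), "R" (3x3) and "t" (3): a world point X has camera coordinates R X + t; the wrist camera has in their place "hand_eye" (4x4, takes a point from camera to tool coordinates, whose origin is the TCP and whose axes are the flange's). Camera axes: x right, y down, z forward; pixel columns grow to the right and rows downward; lengths in m; the calibration is good to about 2 mm. A picture is of the moment at which its call begins: read the wrist's pose just before it.
- job.close_job(): hands the job in; it is judged then, once.
Trained networks look in a picture, given as the dict that the camera call returned (one of the last four; its "shot" number tells which), for a name from the list of things; names that differ only in an ending like _2 or _b are one class to them, and where a whole thing is asked for, a point or a joint stands for the part that bears it (a point fixed in the world has none). Each returns a list of dicts, best first, with "score" (0 to 1); they miss things now and then, are a little off and sometimes report something else, mostly with a low value. They report only what shows in the picture. A call takes as long as a camera call. They do not tell look-alikes from the thing itself.
- spotter.spot_in(picture, name): "bbox" ([centre column, centre row, width, height] in pixels, round what is visible of it).
The state is a dict: "time": time; "q": joint angles; "qvel": joint speeds; "effort": joint torques, N m; "tcp_pos": TCP position; "tcp_rot": TCP orientation; "ft_force": force on the tool from outside, world axes, zero at the start; "torque": the same for the moment, N m; "width": finger opening in m; "grasp_force": force on a finger pad.
Only numpy, scipy, OpenCV 4.12 (cv2) and the standard library are available. Lean on these libraries where they do the work, as an engineer would, in place of code of your own. Each camera call takes 0.05 s, during which the arm holds its last target. There are 200 camera calls.

TASK

Refit the loose handle-rest carriage to the tamping stand: slide it onto the dovetail rail from the rail's open end and press it gently home against the depth stop, without forcing it and without shifting the stop from its setting. Then turn the carriage's clamp knob clockwise until the clamp is firm, but do not over-tighten it. Leave the other things on the bar where they are.

Things in the scene. Friction and masses are not known exactly. Their poses are not given: they have to be found in the camera images.
- tamp_stand: Fixed tamping stand: walnut base board (232 x 104 mm, top 12 mm above the worktop) carrying a straight steel dovetail rail, and at its far end a round aluminium basket seat (86 mm across, 80 mm high, centred 172 mm along x). Origin on the worktop under the middle of the rail's open end; x along the rail from the open end to the basket seat, z up.
- rail_end (a point): Middle of the rail's open end, at rail-top height, 30 mm above the worktop; axes as the stand's. The rail is 128 mm long, 40 mm wide at the top, narrowing to 28 mm at its underside 10 mm lower (a 24 mm wide spacer bar carries it). Its first 10 mm taper to a smaller nose (32 mm wide, top 3 mm lower) as a lead-in.
- depth_stop: Depth stop: dark steel saddle (14 x 60 x 22 mm) across the rail, its top 12 mm above the rail's top. Origin at the middle of its face towards the open end, at rail-top height; axes as the stand's. This face stands 74 to 98 mm from the open end. Held only by a set screw's friction: it slips along the rail from about 20 N.
- carriage: Loose aluminium handle-rest carriage, 0.3 to 0.6 kg. Origin at the centre of its underside, z up, x along its dovetail groove. 54 mm long (end faces at x = +-27 mm), 66 mm wide, 76 mm high, an ear on the -y side out to y = -78 mm; top of the plate and ear at 24 mm. It stands on its two cheeks with the groove between them, open at both ends; either end may go first.
- carriage_groove (a point): Middle of the groove's ceiling, 12 mm above the carriage's underside; it rests on the rail's top when fitted (underside then 18 mm above the worktop); axes as the carriage's. Play on the rail: 1.5 to 3.3 mm sideways in all (a gib is set differently each time), about 1 to 2.7 mm up and down. Seated, the origin is 27 mm before the depth stop's face.
- carriage_post (a point): On the carriage's post, a good place to grip: over the origin, 50 mm above the underside; axes as the carriage's. The post is 14 mm thick along x (grip it across this), 34 mm wide along y, free from 24 to 50 mm height. The U-shaped fork above it (same thickness, 52 mm wide) reaches up to 76 mm; the U goes down to 58 mm.
- knob_grip (a point): On the clamp knob's vertical axis, 52.5 mm above the carriage's underside (70.5 mm above the worktop when fitted), 58 mm to the carriage's -y side; a height to grip. The black knob is an upright bar 42 mm long, 11 mm thick, from 32 to 56.5 mm above the underside, on a 33 mm round collar. Site x along the bar, y across it, z up.
- clamp_knob (a joint): Turn of the clamp knob, rad: 0 open, growing clockwise from above (tightening) to at most 2.0; starts at 0 to 0.12. Bar direction: 2.27 rad minus this value, counter-clockwise from the carriage's x. Even drag, up to 0.1 N m, till the jaw bites, somewhere from 0.4 to 1.2 rad; then the torque rises by about 1 N m per rad. Firm: risen by 0.1 to 0.17; over-tight from 0.23. Let go, it stays or eases a little.
- clamp_jaw: Brass clamp jaw, 26 mm long, in the middle of the carriage's -y cheek; the knob's cam drives it towards the rail's flank, 3 mm per radian. Frame as the carriage's, shifted along y by its travel. Firm: it presses on the rail with 15 N or more; over-tightened: more than 80 N.
- portafilter: Portafilter with wooden handle lying on the bar, 92 x 220 x 31 mm, its handle towards its own +y; a bystander. Origin at the middle of its underside.
- dosing_cup: Steel dosing cup, 58 mm across, 52 mm high, standing on the bar; a bystander. Origin at the centre of its underside.
- tamper: Tamper with wooden handle, 58 mm across, 86 mm high, standing on the bar; a bystander. Origin at the centre of its underside.
There are look-alikes about, which are no part of the job. What is shaped like the carriage but blue or pink is not meant.

How it is judged:
On the way, in this order (a step that is already met when the one before it is completed fails the run):
1. the carriage has entered the rail from its open end, at least half its length on (x of carriage in the frame of tamp_stand above 0.002 m and y of carriage in the frame of tamp_stand between -0.004 and 0.004 m and z of carriage in the frame of tamp_stand between 0.014 and 0.023 m and angle between the x axis of carriage and the x axis of tamp_stand, either way round below 0.12 rad), for 0.1 s.
2. the carriage is pressed home against the depth stop (in contact with 2 N or more, on the rail) (contact force between carriage and depth_stop above 2 N and x of carriage in the frame of depth_stop above -0.029 m and y of carriage in the frame of depth_stop between -0.004 and 0.004 m and z of carriage in the frame of tamp_stand below 0.022 m), for 0.1 s.
3. the clamp is firm: the jaw presses on the rail with at least 15 N (contact force between clamp_jaw and tamp_stand above 15 N), for 0.3 s.
At the end, for the whole second after the job is handed in: The carriage sits on the rail within 2 mm of the depth stop, level and in line with the rail, clamped with at least 15 N at the jaw and at rest; the depth stop is within 1.5 mm of its setting (x of carriage in the frame of depth_stop above -0.029 m and y of carriage in the frame of depth_stop between -0.004 and 0.004 m and z of carriage in the frame of tamp_stand between 0.015 and 0.02 m and angle between the x axis of carriage and the x axis of tamp_stand, either way round below 0.08 rad and contact force between clamp_jaw and tamp_stand above 15 N and distance of depth_stop from where it was at the start of the episode below 0.0015 m and linear speed of carriage below 0.01 m/s); the robot touches nothing.
It fails at once if the depth stop is shifted by more than 1.5 mm (distance of depth_stop from where it was at the start of the episode above 0.0015 m).
It fails at once if the carriage is forced: more than 40 N between carriage and stand while the clamp is still open (knob below 0.4 rad) (contact force between carriage and tamp_stand above 40 N and value of joint clamp_knob below 0.4 rad).
It fails at once if the clamp is over-tightened: the jaw presses on the rail with more than 80 N (contact force between clamp_jaw and tamp_stand above 80 N).
It fails at once if the portafilter, the dosing cup or the tamper is moved by more than 3 cm (distance of any of portafilter, dosing_cup, tamper from where it was at the start of the episode above 0.03 m).
It also fails if it takes over 72 s, if anything falls off the work surface, if the arm or the gripper's body presses on something with over 40 N, if the wrist force passes 120 N, or if a joint passes its speed limit or range.

## Working session

There is one attempt and no reset: what is moved stays moved. The work goes in short steps, Python scripts to look and compute and a tool call to move; the robot and the scene stay as the last step left them, time stands still between calls to the robot, and variables do not carry over. Pictures are saved under pics/ and viewed, at most 10 in all, crops included, and the job is handed in when it is done.

Besides the shell and the picture viewer there is one more tool, called after "Call:" by a JSON object that holds its "method" and its "body". move_arm: Moves the arm, as the interface text tells. Shift numbers are shares of 0.15 m and turn numbers shares of pi rad, none past 1 either way. Its arguments: {"type":"object","properties":{"commands":{"type":"array"},"jaw":{"type":"number"},"squeeze":{"type":"number"}},"required":["commands"]}

```bash
mkdir -p pics; cat > h.py <<'E'
import numpy as np, cv2
from station import bot,cams,job,spotter
from scipy.spatial.transform import Rotation as Ro
def snap(n):
    s=bot.observe(); p=cams.get_image(n)
    if n=='wrist':
        R=Ro.from_euler('xyz',s['tcp_rot']).as_matrix() if np.size(s['tcp_rot'])==3 else np.array(s['tcp_rot'])
        T=np.eye(4);T[:3,:3]=R;T[:3,3]=s['tcp_pos'];M=T@np.array(p['hand_eye'])
    else:
        M=np.eye(4);M[:3,:3]=np.array(p['R']).T;M[:3,3]=-np.array(p['R']).T@np.array(p['t'])
    p['M']=M; return p
def cloud(p):
    z=p['range_z'];v,u=np.mgrid[:z.shape[0],:z.shape[1]]
    c=np.stack([(u-p['cx'])/p['fx']*z,(v-p['cy'])/p['fy']*z,z],-1)
    w=c@p['M'][:3,:3].T+p['M'][:3,3]; w[z<=0]=np.nan; return w
E
python3 - <<'E'
from h import *
print(bot.observe())
ims=[]
for n in ['scene','side']:
    p=snap(n);w=cloud(p);ims.append(p['frame'])
    cv2.imwrite(f'pics/{n}0.png',p['frame'])
    for k in ['tamp_stand','carriage','depth_stop','clamp_knob','portafilter','dosing_cup','tamper']:
        for d in spotter.spot_in(p,k)[:4]:
            b=d['bbox'];print(n,k,round(d['score'],2),np.round(b),np.round(w[int(b[1]),int(b[0])],3))
E
```

```text
{'time': 0.0, 'q': array([-7.25434754e-07,  1.26421955e-01, -4.06073610e-02,  1.40537081e+00,
        3.30556113e-05,  1.57078059e+00]), 'qvel': array([ 0.00122369, -0.00076358,  0.00036149, -0.00014038,  0.00016001,
       -0.00139614]), 'effort': array([-1.88969068e-03, -4.35916471e+01,  3.52923596e+01,  1.73015334e-02,
       -7.00984879e-05, -2.14169546e-05]), 'tcp_pos': array([5.24558834e-01, 1.04154294e-05, 1.99406777e-01]), 'tcp_rot': array([-3.13998886e+00, -3.30808120e-05,  1.57081129e+00]), 'ft_force': array([ 0.08893353, -0.15373114, -0.17076515]), 'torque': array([ 0.02512983, -0.02909714,  0.02272934]), 'grasp_force': 0.0, 'width': 0.08536348634845832}
scene tamp_stand 0.72 [305. 223.  75.  40.] [0.574 0.001 0.03 ]
scene tamp_stand 0.48 [306. 187.  30.  25.] [ 0.706 -0.322  0.012]
scene carriage 0.91 [257. 195.  24.  26.] [ 0.771 -0.071  0.056]
scene carriage 0.73 [298. 284.  47.  40.] [0.462 0.292 0.029]
scene carriage 0.73 [251. 245.  37.  34.] [0.634 0.203 0.039]
scene depth_stop 0.66 [308. 220.  16.  16.] [ 0.573 -0.019  0.034]
scene depth_stop 0.22 [283. 274.  18.  
[... 601 characters left out ...]
]
side carriage 0.75 [277. 260.  39.  46.] [0.636 0.202 0.04 ]
side carriage 0.65 [237. 188.  36.  39.] [ 0.794 -0.092  0.029]
side carriage 0.33 [260. 311.  38.  51.] [0.64  0.354 0.054]
side depth_stop 0.43 [356. 304.  58.  48.] [0.47  0.285 0.024]
side clamp_knob 0.94 [336. 293.  15.  24.] [0.509 0.284 0.045]
side clamp_knob 0.72 [264. 271.  15.  25.] [0.651 0.258 0.057]
side clamp_knob 0.63 [250. 188.  16.  16.] [ 0.751 -0.069  0.046]
side portafilter 0.9 [280. 160.  30.  37.] [ 0.709 -0.288  0.024]
side portafilter 0.26 [319. 205.  23.  18.] [ 0.567 -0.021  0.041]
side dosing_cup 0.83 [356. 161.  20.  23.] [ 0.474 -0.28   0.046]
side tamper 0.58 [262. 310.  38.  52.] [0.636 0.354 0.055]
```

View pics/scene0.png

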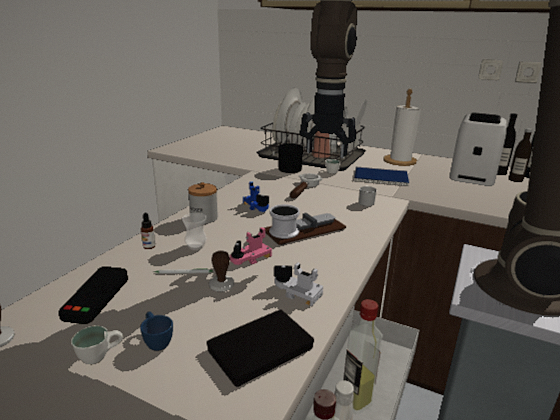

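View pics/side0.png

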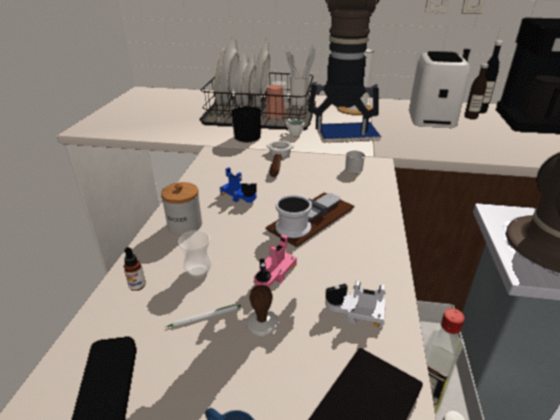

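Scene view: the carriage-shaped things are blue (257,195), pink (251,245) and silver (298,284). Only the silver one fits the description, and the stand is at (305,223). Next I take a close crop of it, plus a wrist view of the stand.

```bash
python3 - <<'E'
from h import *
p=snap('wrist');w=cloud(p);print(np.round(p['hand_eye'],3),p['fx'])
s=snap('side')['frame'][260:350,300:420]
a=cv2.resize(s,(400,300),interpolation=cv2.INTER_CUBIC)
b=cv2.resize(p['frame'],(400,300))
cv2.imwrite('pics/a.png',np.hstack([a,b]))
for k in ['tamp_stand','depth_stop']:
    for d in spotter.spot_in(p,k)[:3]:
        c=d['bbox'];print(k,round(d['score'],2),np.round(c),np.round(w[int(c[1]),int(c[0])],3))
np.savez('w0.npz',w=w,f=p['frame'])
E
```

```text
[[-0.001 -0.945 -0.326  0.082]
 [ 1.    -0.    -0.     0.   ]
 [ 0.    -0.326  0.945 -0.174]
 [ 0.     0.     0.     1.   ]] 364.3443471961587
tamp_stand 0.67 [343. 175. 220. 237.] [0.584 0.003 0.032]
depth_stop 0.61 [330. 208.  59.  46.] [ 0.571 -0.026  0.044]
depth_stop 0.28 [245. 397.  41.  21.] [ 0.478 -0.282  0.02 ]
```

View pics/a.png

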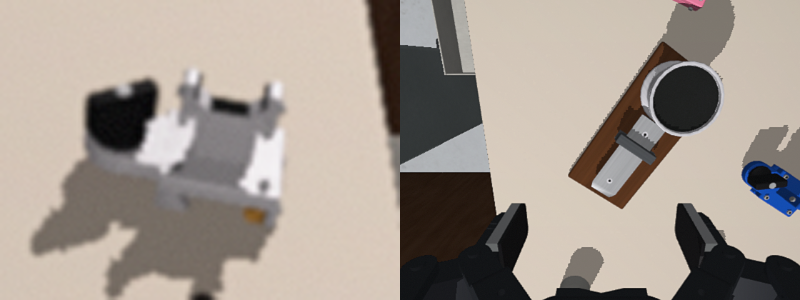

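Left: the silver carriage stands upright with its black knob on the +x side. Right (wrist): the rail runs from its open end at about (605,180) in the composite to the seat at (685,95), with the dark stop at (635,148). Now I fit the rail from the cloud.

```bash
python3 - <<'E'
from h import *
d=np.load('w0.npz');w=d['w'];f=d['f']
P=w.reshape(-1,3);P=P[~np.isnan(P[:,0])]
Q=P[(P[:,0]>.4)&(P[:,0]<.75)&(abs(P[:,1])<.14)]
print('table z',np.median(Q[Q[:,2]<.006][:,2]))
seat=Q[Q[:,2]>.074];print('seat',len(seat),np.median(seat[:,2]),cv2.minEnclosingCircle(seat[:,:2].astype(np.float32)))
brd=Q[(Q[:,2]>.009)&(Q[:,2]<.0155)];print('board',cv2.minAreaRect(brd[:,:2].astype(np.float32)),np.median(brd[:,2]))
rail=Q[(Q[:,2]>.0275)&(Q[:,2]<.034)];c=np.median(rail[:,:2],0);rail=rail[np.hypot(*(rail[:,:2]-c).T)<.08]
r=cv2.minAreaRect(rail[:,:2].astype(np.float32));print('rail',r,cv2.boxPoints(r).round(4).tolist(),np.median(rail[:,2]))
for k in (.037,):
    st=Q[(Q[:,2]>k)&(Q[:,2]<.047)];c=np.median(st[:,:2],0);st=st[np.hypot(*(st[:,:2]-c).T)<.04];r=cv2.minAreaRect(st[:,:2].astype(np.float32));print('stop',r,cv2.boxPoints(r).round(4).tolist(),np.median(st[:,2]))
E
```

```text
table z 0.00027386420613143003
seat 38408 0.29305559151753036 ((0.5559579730033875, 0.028592536225914955), 0.10735496878623962)
board ((0.6290033459663391, -0.04972711205482483), (0.23129823803901672, 0.22219176590442657), 55.352699279785156) 0.012286716297564837
rail ((0.5604127645492554, -0.048414573073387146), (0.1278189718723297, 0.06363680213689804), 54.872215270996094) [[0.4975999891757965, -0.08240000158548355], [0.5497000217437744, -0.11900000274181366], [0.623199999332428, -0.014499999582767487], [0.5712000131607056, 0.022199999541044235]] 0.030357072696289122
stop ((0.5714723467826843, -0.02953413873910904), (0.014487061649560928, 0.06035570800304413), 55.45016098022461) [[0.5425000190734863, -0.018400000408291817], [0.592199981212616, -0.05260000005364418], [0.6003999710083008, -0.040699999779462814], [0.5507000088691711, -0.006500000134110451]] 0.042202034012226164
```

Call:
{"method": "move_arm", "body": {"commands": [[-0.35,0.42,0.1,0],[-0.7,0.84,0.2,0],[-0.8,1,0.3,0],[-0.8,1,0.3,0]]}}

```text
time: 1.5
tcp_pos: [0.4036, 0.1522, 0.2469]
tcp_rot: [3.139, -0.001, 1.575]
ft_force: [0.6, 0.1, -0.1]
width: 0.0853
grasp_force: 0.0
```

Call:
{"method": "move_arm", "body": {"commands": [[0.2,0.35,0,0],[0.4,0.7,0,0],[0.4,0.7,0,0]]}}

```text
time: 1.88
tcp_pos: [0.4667, 0.2574, 0.2426]
tcp_rot: [-3.139, 0.001, 1.573]
ft_force: [-0.4, -0.6, 0.0]
width: 0.0858
grasp_force: 0.0
```

```bash
python3 - <<'E'
from h import *
d=np.load('w0.npz');w=d['w']
P=w.reshape(-1,3);P=P[~np.isnan(P[:,0])]
u=np.array([np.cos(np.radians(55.4)),np.sin(np.radians(55.4))]);n=np.array([-u[1],u[0]]);c=np.array([.5715,-.0295])
s=(P[:,:2]-c)@u;t=(P[:,:2]-c)@n
m=(P[:,2]>.0285)&(P[:,2]<.032)&(s>-.1)&(s<-.01)&(abs(t)<.05)
S,T=s[m],t[m]; cs=[]
for a in np.arange(-.08,-.012,.008):
    k=(S>a)&(S<a+.008)
    if k.sum()>5:
        q=T[k];cs.append((a+.004,q.min(),q.max()));print(np.round(cs[-1],4),k.sum())
mm=(P[:,2]>.02)&(P[:,2]<.033)&(s>-.13)&(s<-.01)&(abs(t)<.02);print('s min',np.percentile(s[mm],[.1,1,5]))
b=(P[:,2]>.009)&(P[:,2]<.0155)&(s>-.14)&(s<.15)&(abs(t)<.075)
print('board rect',cv2.minAreaRect(np.c_[s[b],t[b]].astype(np.float32)))
k=(P[:,2]>.036)&(P[:,2]<.047)&(abs(s)<.02)&(abs(t)<.04);print('stop s',np.percentile(s[k],[0,1,50,99,100]),np.percentile(t[k],[0,1,99,100]))
k=(P[:,2]>.076)&(P[:,2]<.084)&(s<.16)&(s>.02)&(abs(t)<.06);print('seat',cv2.minEnclosingCircle(np.c_[s[k],t[k]].astype(np.float32)))
p=snap('wrist');w=cloud(p);np.savez('w1.npz',w=w,f=p['frame']);cv2.imwrite('pics/w1.png',p['frame'])
for k in ['carriage','clamp_knob']:
    for d in spotter.spot_in(p,k)[:3]:
        c=d['bbox'];print(k,round(d['score'],2),np.round(c),np.round(w[int(c[1]),int(c[0])],3))
E
```

```text
[-0.076  -0.02    0.0199] 225
[-0.068  -0.0201  0.0199] 265
[-0.06   -0.0199  0.0199] 262
[-0.052  -0.0203  0.0197] 276
[-0.044  -0.0202  0.0197] 273
[-0.036  -0.02    0.0197] 275
[-0.028  -0.0204  0.0198] 281
[-0.02 -0.02  0.02] 296
[-0.012  -0.0201  0.0198] 222
s min [-0.08590305 -0.08483014 -0.08050762]
board rect ((0.01608673483133316, 0.00017843768000602722), (0.231427401304245, 0.10393179208040237), 0.10519393533468246)
stop s [-0.00727376 -0.00693545  0.00068689  0.0071084   0.00721919] [-0.03017937 -0.02873691  0.02981373  0.03018063]
seat ((0.0861315205693245, 5.3577543440042064e-05), 0.042054496705532074)
carriage 0.83 [290. 141. 111.  56.] [0.475 0.285 0.025]
carriage 0.69 [430. 217.  86. 106.] [0.633 0.201 0.031]
clamp_knob 0.85 [457. 190.  39.  44.] [0.649 0.238 0.049]
clamp_knob 0.63 [326. 151.  44.  32.] [0.509 0.28  0.057]
```

View pics/w1.png

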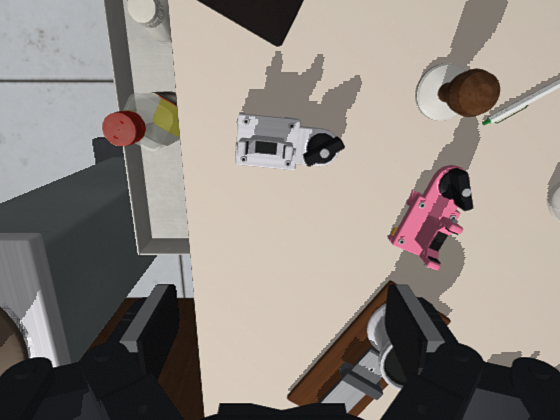

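The wrist view shows the silver carriage at (265,142) with its knob at (323,150), the pink one at (430,217), and the tamper at (460,90). Now I fit the carriage pose.

```bash
cat >> h.py <<'E'
def carr(w,c0=(.467,.287)):
    P=w.reshape(-1,3);P=P[~np.isnan(P[:,0])];P=P[np.hypot(P[:,0]-c0[0],P[:,1]-c0[1])<.09]
    for a,b in ((.019,.0265),(.070,.079)):
        q=P[(P[:,2]>a)&(P[:,2]<b)];r=cv2.minAreaRect(q[:,:2].astype(np.float32));print(a,len(q),np.median(q[:,2]),r,cv2.boxPoints(r).round(4).tolist())
    return P
E
python3 - <<'E'
from h import *
d=np.load('w1.npz');carr(d['w'])
print(bot.observe()['q'])
p=snap('side');carr(cloud(p))
E
```

```text
0.019 2536 0.024197192498622483 ((0.4723723828792572, 0.280692458152771), (0.05431549623608589, 0.110540971159935), 84.46812438964844) [[0.4147000014781952, 0.2590000033378601], [0.5248000025749207, 0.2483000010251999], [0.5299999713897705, 0.30239999294281006], [0.41999998688697815, 0.31310001015663147]]
0.07 292 0.07562581187828343 ((0.45023003220558167, 0.283102422952652), (0.013849855400621891, 0.05198249965906143), 84.49357604980469) [[0.4237000048160553, 0.27869999408721924], [0.47540000081062317, 0.2736999988555908], [0.47679999470710754, 0.2874999940395355], [0.42500001192092896, 0.29249998927116394]]
[ 5.00637976e-01  1.41672029e-01  7.59622511e-02  1.50642558e+00
 -3.15774768e-04  2.07198417e+00]
0.019 741 0.023886582988739913 ((0.4735484719276428, 0.2843160629272461), (0.0546349473297596, 0.1094476655125618), 85.23826599121094) [[0.41670000553131104, 0.26159998774528503], [0.5257999897003174, 0.2526000142097473], [0.5303999781608582, 0.3070000112056732], [0.4212999939918518, 0.31610000133514404]]
0.07 73 0.0749469763531212 ((0.45179304480552673, 0.28636065125465393), (0.015014847740530968, 0.05207543820142746), 82.54046630859375) [[0.42500001192092896, 0.2822999954223633], [0.4765999913215637, 0.27549999952316284], [0.47859999537467957, 0.2903999984264374], [0.4269999861717224, 0.2971999943256378]]
```

Call:
{"method": "move_arm", "body": {"commands": [[-0.05,0.1,-0.3,0.06],[-0.1,0.187,-0.6,0.12],[-0.1,0.187,-0.83,0.18],[-0.1,0.187,-0.83,0.24],[-0.1,0.187,-0.83,0.3]], "jaw": 0.6}}

```text
time: 2.7
tcp_pos: [0.4496, 0.2816, 0.1209]
tcp_rot: [3.142, 0.0, 2.513]
ft_force: [-0.1, 0.4, -0.5]
width: 0.051
grasp_force: 0.0
```

Call:
{"method": "move_arm", "body": {"commands": [[0,0,0,0.06],[0,0,0,0.12],[0,0,0,0.169],[0,0,0,0.169],[0,0,0,0.169]]}}

```text
time: 3.32
tcp_pos: [0.45, 0.2824, 0.1212]
tcp_rot: [3.141, 0.001, 3.036]
ft_force: [0.1, 0.2, -0.4]
width: 0.0512
grasp_force: 0.0
```

```bash
python3 - <<'E'
from h import *
s=bot.observe();print(s['tcp_pos'],s['tcp_rot'],s['q'])
p=snap('wrist');carr(cloud(p),(.45,.283))
E
```

```text
[0.45003659 0.28242811 0.12119107] [3.14114495e+00 6.68843820e-04 3.03575671e+00] [ 5.60480893e-01  1.48224302e-01 -1.86664550e-01  1.23510497e+00
 -6.14681546e-05  6.66316658e-01]
0.019 4809 0.024107322873712866 ((0.471559077501297, 0.28102749586105347), (0.054145555943250656, 0.10890718549489975), 84.44850158691406) [[0.4147000014781952, 0.25929999351501465], [0.5231000185012817, 0.24879999458789825], [0.5284000039100647, 0.302700012922287], [0.41999998688697815, 0.3131999969482422]]
0.07 631 0.07530481522287985 ((0.4499107003211975, 0.2832876443862915), (0.013488773256540298, 0.051652759313583374), 84.4272689819336) [[0.4235999882221222, 0.2791000008583069], [0.4749999940395355, 0.27410000562667847], [0.4763000011444092, 0.2874999940395355], [0.42489999532699585, 0.29249998927116394]]
```

Call:
{"method": "move_arm", "body": {"commands": [[0,0,-0.25,0],[0,0,-0.5,0],[0,0,-0.597,0],[0,0,-0.597,0]]}}

```text
time: 3.88
tcp_pos: [0.4495, 0.2827, 0.0307]
tcp_rot: [-3.141, -0.001, 3.039]
ft_force: [-0.8, 0.3, 1.1]
width: 0.0515
grasp_force: 0.0
```

Call:
{"method": "move_arm", "body": {"commands": [[0,0,0,0],[0,0,0,0],[0,0,0,0],[0,0,0,0],[0,0,0,0]], "jaw": 0, "squeeze": 50}}

```text
time: 4.5
tcp_pos: [0.45, 0.2831, 0.0313]
tcp_rot: [3.142, 0.0, 3.039]
ft_force: [-0.3, -0.6, 0.3]
width: -0.0001
grasp_force: 0.0
```

```bash
python3 - <<'E'
from h import *
s=bot.observe();print(s['width'],s['grasp_force'])
p=snap('side')['frame'];q=snap('wrist')
carr(cloud(q),(.45,.283))
a=cv2.resize(p[250:350,290:420],(390,300),interpolation=cv2.INTER_CUBIC);b=cv2.resize(q['frame'],(400,300))
cv2.imwrite('pics/g.png',np.hstack([a,b]))
E
```

```text
-6.289812315896653e-05 0.0
0.019 7384 0.024115574385421112 ((0.4530651569366455, 0.28299060463905334), (0.054109279066324234, 0.0721956267952919), 84.45551300048828) [[0.41449999809265137, 0.2596000134944916], [0.4864000082015991, 0.2526000142097473], [0.49160000681877136, 0.30640000104904175], [0.4198000133037567, 0.313400000333786]]
0.07 1549 0.07528416905861587 ((0.43393784761428833, 0.2830377221107483), (0.02700970694422722, 0.020385878160595894), 83.32772827148438) [[0.4221999943256378, 0.27079999446868896], [0.4424999952316284, 0.26840001344680786], [0.4456000030040741, 0.2953000068664551], [0.4253999888896942, 0.29760000109672546]]
```

View pics/g.png

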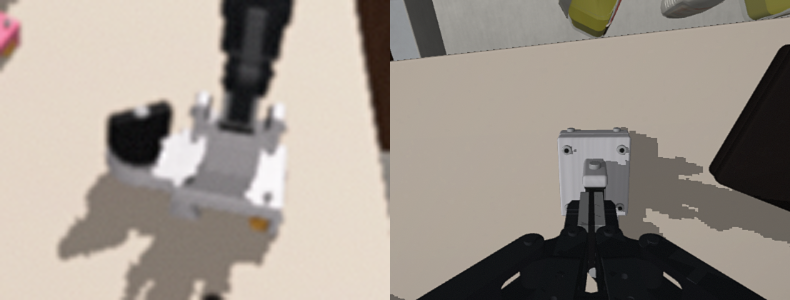

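```bash
python3 - <<'E'
from h import *
s=bot.observe();print(s['tcp_pos'],s['tcp_rot'],s['width'],s['q'])
q=snap('wrist');w=cloud(q)
a=cv2.resize(q['frame'][160:400,180:400],(550,600),interpolation=cv2.INTER_CUBIC)
cv2.imwrite('pics/g2.png',a)
for r in (225,240,255,270,285,300,315):
    print(r,[(c,*np.round(w[r,c]*1000).tolist()) for c in range(262,312,6) if w[r,c,0]==w[r,c,0]])
E
```

```text
[0.44995326 0.28304374 0.03113463] [-3.14153973e+00 -4.71593627e-05  3.03922801e+00] -2.2150390829186166e-05 [ 5.61515149e-01  1.92780077e-01 -3.36514467e-01  1.04157154e+00
 -1.26238498e-05  6.63879788e-01]
225 [(262, 435.0, 272.0, 24.0), (268, 435.0, 275.0, 24.0), (274, 424.0, 281.0, 53.0), (280, 425.0, 283.0, 52.0), (286, 424.0, 286.0, 54.0), (292, 425.0, 288.0, 53.0), (298, 426.0, 291.0, 52.0), (304, 437.0, 294.0, 24.0), (310, 437.0, 298.0, 25.0)]
240 [(262, 443.0, 271.0, 24.0), (268, 444.0, 274.0, 24.0), (274, 424.0, 281.0, 70.0), (280, 424.0, 283.0, 70.0), (286, 425.0, 286.0, 70.0), (292, 425.0, 288.0, 70.0), (298, 426.0, 290.0, 69.0), (304, 445.0, 294.0, 24.0), (310, 446.0, 297.0, 24.0)]
255 [(262, 452.0, 270.0, 23.0), (268, 452.0, 273.0, 24.0), (274, 428.0, 281.0, 77.0), (280, 428.0, 283.0, 77.0), (286, 428.0, 285.0, 76.0), (292, 428.0, 288.0, 76.0), (298, 429.0, 290.0, 75.0), (304, 430.0, 292.0, 75.0), (310, 455.0, 296.0, 23.0)]
270 [(262, 461.0, 269.0, 25.0), (268, 439.0, 277.0, 67.0), (274, 439.0, 279.0, 67.0), (280, 439.0, 282.0, 68.0), (286, 439.0, 284.0, 67.0), (292, 440.0, 287.0, 67.0), (298, 445.0, 289.0, 58.0), (304, 463.0, 292.0, 24.0), (310, 464.0, 296.0, 24.0)]
285 [(262, 442.0, 274.0, 73.0), (274, 439.0, 279.0, 80.0), (280, 439.0, 282.0, 80.0), (286, 439.0, 284.0, 80.0), (292, 440.0, 286.0, 79.0), (298, 440.0, 289.0, 80.0), (304, 444.0, 291.0, 74.0), (310, 444.0, 294.0, 73.0)]
300 [(262, 441.0, 275.0, 86.0), (268, 438.0, 278.0, 92.0), (274, 439.0, 280.0, 91.0), (280, 439.0, 282.0, 91.0), (286, 439.0, 284.0, 91.0), (292, 440.0, 286.0, 91.0), (298, 440.0, 288.0, 90.0), (304, 444.0, 291.0, 84.0), (310, 444.0, 293.0, 84.0)]
315 [(262, 439.0, 276.0, 100.0), (268, 439.0, 278.0, 99.0), (274, 439.0, 280.0, 100.0), (280, 439.0, 282.0, 101.0), (286, 439.0, 284.0, 100.0), (292, 440.0, 286.0, 99.0), (298, 439.0, 288.0, 100.0), (304, 439.0, 290.0, 101.0), (310, 444.0, 292.0, 93.0)]
```

View pics/g2.png

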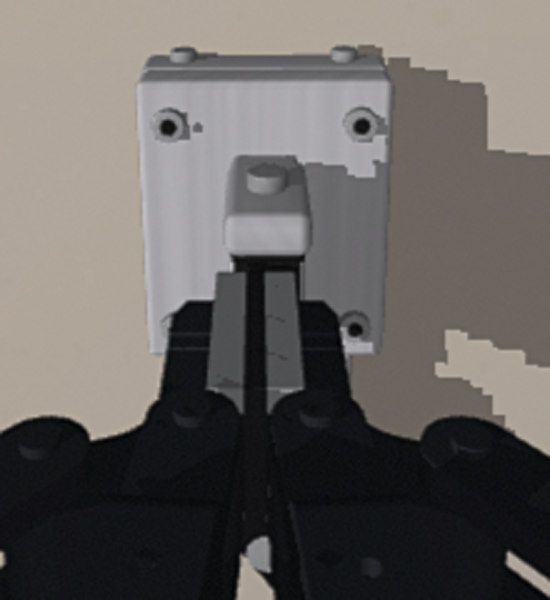

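The crop shows the shut fingers sitting over the post at (255,330), apparently inside the fork and not around the post. I check the tip height in the side cloud.

```bash
python3 - <<'E'
from h import *
for n in ('side','scene'):
    p=snap(n);w=cloud(p)
    m=(abs(w[...,0]-.453)<.012)&(abs(w[...,1]-.288)<.03)&(w[...,2]>.03)
    v,u=np.where(m)
    for z in np.arange(.03,.13,.006):
        k=(w[v,u,2]>z)&(w[v,u,2]<z+.006)
        if k.any(): print(n,round(z,3),k.sum(),np.round(np.median(w[v[k],u[k]],0),3),np.median(p['frame'][v[k],u[k]],0))
E
```

```text
side 0.03 31 [0.451 0.291 0.033] [143. 141. 146.]
side 0.036 35 [0.452 0.291 0.04 ] [144. 141. 145.]
side 0.042 29 [0.454 0.291 0.045] [144. 141. 146.]
side 0.048 35 [0.452 0.291 0.051] [146. 143. 148.]
side 0.054 59 [0.454 0.29  0.058] [110. 107. 111.]
side 0.06 18 [0.459 0.288 0.062] [79.  77.5 79. ]
side 0.066 20 [0.453 0.29  0.069] [104.  103.5 106.5]
side 0.072 32 [0.452 0.294 0.075] [56.  55.  55.5]
side 0.078 26 [0.451 0.296 0.082] [30.5 29.  28.5]
side 0.084 28 [0.455 0.296 0.087] [39.  37.  36.5]
side 0.09 18 [0.452 0.297 0.092] [29. 27. 26.]
side 0.108 15 [0.454 0.313 0.112] [26. 24. 23.]
side 0.114 2 [0.457 0.316 0.115] [37. 36. 35.]
side 0.12 2 [0.465 0.297 0.122] [118.5 129.  140. ]
side 0.126 20 [0.458 0.298 0.131] [30.  28.5 28. ]
scene 0.03 22 [0.454 0.292 0.033] [108.  106.5 108. ]
scene 0.036 23 [0.452 0.292 0.039] [107. 106. 108.]
scene 0.042 16 [0.456 0.291 0.045] [106.5 106.5 107. ]
scene 0.048 26 [0.454 0.292 0.051] [110.  110.5 112. ]
scene 0.054 35 [0.451 0.291 0.058] [72. 71. 72.]
scene 0.06 15 [0.457 0.289 0.063] [85. 86. 85.]
scene 0.066 12 [0.447 0.295 0.07 ] [26.5 24.5 24.5]
scene 0.072 21 [0.451 0.296 0.075] [18. 16. 16.]
scene 0.078 20 [0.446 0.296 0.081] [19.5 17.  16.5]
scene 0.084 17 [0.448 0.295 0.088] [16. 16. 15.]
scene 0.09 22 [0.447 0.296 0.093] [16.5 16.  15.5]
scene 0.096 4 [0.443 0.296 0.099] [14.5 14.  14. ]
scene 0.102 2 [0.446 0.289 0.107] [16.  15.5 15. ]
scene 0.108 22 [0.454 0.313 0.112] [15.5 14.5 13. ]
scene 0.114 9 [0.458 0.314 0.116] [18. 16. 17.]
scene 0.12 6 [0.444 0.299 0.124] [19. 16. 15.]
scene 0.126 12 [0.447 0.299 0.13 ] [18.  17.  16.5]
```

Call:
{"method": "move_arm", "body": {"commands": [[0,0,0,0],[0,0,0,0],[0,0,0.3,0],[0,0,0.6,0],[0,0,0.6,0]], "jaw": 0.6}}

```text
time: 5.38
tcp_pos: [0.452, 0.2844, 0.125]
tcp_rot: [3.137, 0.005, 3.039]
ft_force: [1.0, 0.4, 0.1]
width: 0.0511
grasp_force: 0.0
```

```bash
cat > m.py <<'E'
from h import *
s=bot.observe();print(s['tcp_pos'],s['width'])
t=s['tcp_pos']
for n in ('side','scene'):
    w=cloud(snap(n));P=w.reshape(-1,3);P=P[~np.isnan(P[:,0])]
    P=P[(np.hypot(P[:,0]-t[0],P[:,1]-t[1])<.06)&(P[:,2]>.085)]
    for a in np.arange(.09,.22,.01):
        k=P[(P[:,2]>=a)&(P[:,2]<a+.01)]
        if len(k): print(n,round(a-t[2],3),len(k),np.round((k[:,:2]-t[:2]).min(0),3),np.round((k[:,:2]-t[:2]).max(0),3))
    print('min z above tcp',P[:,2].min()-t[2])
w=cloud(snap('wrist'));carr(w,(.45,.283))
E
python3 m.py
```

```text
[0.45204754 0.28436264 0.12502281] 0.0511319564886936
side 0.025 2 [0.003 0.03 ] [0.007 0.031]
side 0.035 43 [-0.007  0.029] [0.015 0.039]
side 0.045 69 [-0.007  0.029] [0.015 0.04 ]
side 0.055 69 [-0.007  0.029] [0.015 0.041]
side 0.065 18 [-0.002  0.031] [0.011 0.04 ]
side 0.075 27 [-0.005 -0.027] [0.018 0.057]
side 0.085 116 [-0.007 -0.025] [0.019 0.059]
min z above tcp 0.03446123878014978
scene 0.025 19 [-0.013 -0.028] [0.009 0.034]
scene 0.035 81 [-0.017 -0.032] [0.012 0.039]
scene 0.045 94 [-0.017 -0.034] [0.009 0.04 ]
scene 0.055 91 [-0.017 -0.029] [0.007 0.041]
scene 0.065 73 [-0.018 -0.035] [0.007 0.042]
scene 0.075 120 [-0.021 -0.054] [0.015 0.058]
scene 0.085 126 [-0.021 -0.056] [0.016 0.059]
min z above tcp 0.0309464734205388
0.019 4819 0.02410157859391271 ((0.4711897373199463, 0.28092437982559204), (0.05408022552728653, 0.10837060213088989), 84.1883316040039) [[0.41449999809265137, 0.25949999690055847], [0.5224000215530396, 0.2485000044107437], [0.5278000235557556, 0.30230000615119934], [0.41999998688697815, 0.3133000135421753]]
0.07 621 0.0753506626022033 ((0.4500104784965515, 0.28335583209991455), (0.013479889370501041, 0.05195081979036331), 84.59512329101562) [[0.4235000014305115, 0.2791000008583069], [0.47519999742507935, 0.2741999924182892], [0.476500004529953, 0.28760001063346863], [0.42480000853538513, 0.29249998927116394]]
```

The real tips sit about 26–32 mm above the reported TCP, so I go correspondingly lower.

Call:
{"method": "move_arm", "body": {"commands": [[0,0,-0.3,0],[0,0,-0.55,0],[0,0,-0.68,0],[0,0,-0.76,0],[0,0,-0.76,0]]}}

```text
time: 6.15
tcp_pos: [0.449, 0.2824, 0.0058]
tcp_rot: [-3.14, -0.002, 3.039]
ft_force: [-0.5, 0.2, 0.2]
width: 0.0512
grasp_force: 0.0
```

Call:
{"method": "move_arm", "body": {"commands": [[0,0,0,0],[0,0,0,0],[0,0,0,0],[0,0,0,0]], "jaw": 0, "squeeze": 40}}

```text
time: 6.65
tcp_pos: [0.4506, 0.2837, 0.0081]
tcp_rot: [3.14, 0.001, 3.039]
ft_force: [-1.2, 2.1, 4.8]
width: 0.0131
grasp_force: 43.7
```

Gripped at 13 mm and 44 N. Now I lift it and carry it to just before the open end, turning to 55.4°.

Call:
{"method": "move_arm", "body": {"commands": [[0,0,0.15,0],[0,0,0.4,0],[0.03,-0.3,0.4,-0.03],[0.07,-0.65,0.4,-0.06],[0.1,-1,0.4,-0.09]]}}

```text
time: 7.28
tcp_pos: [0.4641, 0.1314, 0.0663]
tcp_rot: [-3.14, -0.001, 2.754]
ft_force: [0.4, 0.6, -4.0]
width: 0.0129
grasp_force: 42.5
```

Call:
{"method": "move_arm", "body": {"commands": [[0.03,-0.3,0,-0.03],[0.07,-0.65,0,-0.06],[0.1,-1,0,-0.069]]}}

```text
time: 7.65
tcp_pos: [0.479, -0.0187, 0.0663]
tcp_rot: [-3.14, -0.001, 2.538]
ft_force: [1.0, 0.0, -3.5]
width: 0.0133
grasp_force: 42.4
```

Call:
{"method": "move_arm", "body": {"commands": [[0.05,-0.35,0,0],[0.113,-0.7,0,0],[0.113,-0.8,0,0],[0.113,-0.8,0,0],[0.113,-0.8,0,0]]}}

```text
time: 8.28
tcp_pos: [0.4962, -0.1359, 0.0666]
tcp_rot: [-3.141, -0.002, 2.54]
ft_force: [-0.6, -1.0, -4.3]
width: 0.0131
grasp_force: 42.4
```

```bash
cat > rel.py <<'E'
from h import *
u=np.array([np.cos(np.radians(55.45)),np.sin(np.radians(55.45))]);n=np.array([-u[1],u[0]]);c=np.array([.5227,-.1002])
s=bot.observe();t=s['tcp_pos'];print(s['time'],t,s['tcp_rot'],s['width'],s['grasp_force'],s['ft_force'])
print('tcp in stand',(t[:2]-c)@u,(t[:2]-c)@n)
p=snap('wrist');w=cloud(p);cv2.imwrite('pics/rel%d.png'%(s['time']*100),p['frame'])
P=w.reshape(-1,3);P=P[~np.isnan(P[:,0])]
S=(P[:,:2]-c)@u;T=(P[:,:2]-c)@n;Z=P[:,2]
d=S-(t[:2]-c)@u;e=T-(t[:2]-c)@n
for nm,a in (('fork',(abs(d)<.02)&(abs(e)<.05)),('plate',(abs(d)<.04)&(e>-.09)&(e<.05))):
    hh=t[2]-.007
    zz=(.070,.08) if nm=='fork' else (.02,.028)
    k=a&(Z>hh+zz[0])&(Z<hh+zz[1])
    if k.sum()>20: print(nm,k.sum(),np.median(Z[k]),cv2.minAreaRect(np.c_[S[k],T[k]].astype(np.float32)),np.percentile(S[k],[.5,99.5]),np.percentile(T[k],[.5,99.5]))
r=(abs(Z-.030)<.0015)&(S>.012)&(S<.13)&(abs(T)<.03)
for a in np.arange(.012,.08,.012):
    k=r&(S>=a)&(S<a+.012)
    if k.sum()>5: print('rail',round(a,3),k.sum(),T[k].min(),T[k].max(),np.median(Z[k]))
k=(abs(Z-.042)<.003)&(S>.06)&(S<.12)&(abs(T)<.035)
if k.sum()>5: print('stop',np.percentile(S[k],[.5,99.5]),np.percentile(T[k],[.5,99.5]))
E
python3 rel.py
```

```text
8.275 [ 0.49623841 -0.13594115  0.0666376 ] [-3.14147598e+00 -1.54822646e-03  2.54049713e+00] 0.013050443435655491 42.42810934782028 [-0.56252209 -1.0445844  -4.31445129]
tcp in stand -0.04444457632082194 0.0015248922461872248
fork 3433 0.13433862542467662 ((-0.04238599166274071, 0.0017842389643192291), (0.03654342517256737, 0.05339755490422249), 18.966827392578125) [-0.06293367 -0.02798175] [-0.02470596  0.02710095]
plate 7136 0.08281962849147145 ((-0.04594114422798157, -0.016842737793922424), (0.10199159383773804, 0.054256316274404526), 89.98644256591797) [-0.07259444 -0.01918658] [-0.01244295  0.03388372]
rail 0.012 1137 -0.020581007447795736 0.01977057883019246 0.030122725430734354
rail 0.024 1122 -0.02051222220448168 0.01982485647439262 0.030131204396328937
rail 0.036 1149 -0.020431171259381424 0.019882707930683714 0.030109145509903262
rail 0.048 1129 -0.020459051317860417 0.0197418595378978 0.03007482511341128
rail 0.06 1134 -0.02041509793301952 0.019807911544618136 0.030046487822110904
rail 0.072 902 -0.02942133281499352 0.029858997167006854 0.029980528459052372
stop [0.07858781 0.09294186] [-0.02967416  0.02965438]
```

Call:
{"method": "move_arm", "body": {"commands": [[0.008,-0.006,-0.1,0],[0.008,-0.006,-0.2,0],[0.008,-0.006,-0.267,0],[0.008,-0.006,-0.267,0],[0.008,-0.006,-0.267,0]]}}

```text
time: 8.95
tcp_pos: [0.4983, -0.1379, 0.0272]
tcp_rot: [3.142, 0.0, 2.54]
ft_force: [0.6, -0.2, -4.5]
width: 0.013
grasp_force: 42.3
```

```bash
python3 rel.py
```

```text
8.95 [ 0.49828558 -0.13787875  0.02723656] [3.14155448e+00 1.45246716e-04 2.53972434e+00] 0.013038911302671425 42.29618936777115 [ 0.62190726 -0.19920534 -4.54298271]
tcp in stand -0.04487944167121774 -0.0012600840607726108
fork 3456 0.09497118406413019 ((-0.04282853379845619, -0.0005762577056884766), (0.03686344623565674, 0.05298391729593277), 19.907854080200195) [-0.06351967 -0.02802909] [-0.02743336  0.024355  ]
plate 7150 0.04336641055254016 ((-0.04641496390104294, -0.019471608102321625), (0.1018810123205185, 0.05419217050075531), 89.8913345336914) [-0.07298809 -0.01961316] [-0.01465103  0.03110212]
rail 0.012 1602 -0.020249450967557984 0.0197069461134229 0.030110177522908163
rail 0.024 1596 -0.020436600989531224 0.019769205582294645 0.030127383120190823
rail 0.036 1620 -0.020467201964284035 0.01962928886340496 0.030051506783752527
rail 0.048 1607 -0.020485236002280017 0.019692369681738413 0.03003494740478499
rail 0.06 1598 -0.020178335658550716 0.019678196248791004 0.0300170459280317
rail 0.072 1339 -0.029983618316069823 0.029954933526776004 0.030007045782183994
stop [0.0783899  0.09252827] [-0.02928377  0.02936384]
```

Call:
{"method": "move_arm", "body": {"commands": [[-0.007,0.0045,-0.004,0],[0.0235,0.0485,-0.004,0],[0.05,0.087,-0.004,0],[0.078,0.127,-0.004,0],[0.107,0.169,-0.004,0]]}}

```text
time: 9.62
tcp_pos: [0.5146, -0.1119, 0.0265]
tcp_rot: [3.142, -0.0, 2.54]
ft_force: [-0.2, 0.4, -4.7]
width: 0.0132
grasp_force: 42.4
```

```bash
python3 rel.py|grep -v rail
```

```text
9.625 [ 0.51455467 -0.11193216  0.02647732] [ 3.14154227e+00 -4.74499607e-05  2.53992945e+00] 0.01324842767381906 42.38151490688324 [-0.15765365  0.38089837 -4.70316164]
tcp in stand -0.014282402915924159 5.5143734093067344e-05
fork 3445 0.09419532297706382 ((-0.012169756926596165, 0.0006393492221832275), (0.0365447923541069, 0.053049586713314056), 19.411325454711914) [-0.03284888  0.00242543] [-0.02617108  0.02565214]
plate 7144 0.04263796050910694 ((-0.015667127445340157, -0.018196437507867813), (0.05414964631199837, 0.10191371291875839), 0.15379658341407776) [-0.04238879  0.0109537 ] [-0.01383106  0.03241196]
stop [0.07871602 0.09295089] [-0.02964076  0.02979941]
```

Call:
{"method": "move_arm", "body": {"commands": [[0.023,0.033,0,0],[0.045,0.066,0,0],[0.068,0.099,0,0],[0.091,0.132,0,0],[0.113,0.165,0,0]]}}

```text
time: 10.3
tcp_pos: [0.5314, -0.0874, 0.0265]
tcp_rot: [-3.142, -0.0, 2.54]
ft_force: [-0.1, 0.3, -5.0]
width: 0.013
grasp_force: 42.4
```

Call:
{"method": "move_arm", "body": {"commands": [[0.023,0.033,0,0],[0.045,0.066,0,0],[0.068,0.099,0,0],[0.091,0.132,0,0],[0.113,0.165,0,0]]}}

```text
time: 10.92
tcp_pos: [0.5483, -0.0627, 0.0265]
tcp_rot: [3.142, 0.0, 2.54]
ft_force: [-0.8, -0.4, -4.2]
width: 0.0133
grasp_force: 42.4
```

```bash
python3 rel.py|grep -v rail
```

```text
10.925 [ 0.54832543 -0.06265342  0.02650076] [3.14158825e+00 1.29843882e-05 2.53975269e+00] 0.013297563028146097 42.377290427684784 [-0.76165677 -0.36140041 -4.22266717]
tcp in stand 0.04545737505108379 0.0001876921139043576
fork 3436 0.09420695078916769 ((0.04154835268855095, 0.0007556993514299393), (0.05189204961061478, 0.03750304505228996), 66.88786315917969) [0.02694475 0.06198907] [-0.02603004  0.02580315]
plate 8699 0.0425521210407567 ((0.051165107637643814, -0.018179718405008316), (0.10221615433692932, 0.06857720762491226), 89.99895477294922) [0.01736187 0.08521882] [-0.02783271  0.03253482]
stop [0.06016877 0.09288401] [-0.0291656   0.03233562]
```

Call:
{"method": "move_arm", "body": {"commands": [[0.0057,0.0082,0,0],[0.0113,0.0165,0,0],[0.017,0.0247,0,0],[0.0208,0.0302,0,0],[0.0208,0.0302,0,0]]}}

```text
time: 11.6
tcp_pos: [0.5512, -0.0585, 0.0265]
tcp_rot: [-3.142, 0.0, 2.54]
ft_force: [0.6, -1.0, -4.4]
width: 0.0129
grasp_force: 42.4
```

Call:
{"method": "move_arm", "body": {"commands": [[0.0019,0.0027,0,0],[0.0019,0.0027,0,0],[0.0038,0.0055,0,0],[0.0038,0.0055,0,0]]}}

```text
time: 12.1
tcp_pos: [0.5518, -0.0576, 0.0265]
tcp_rot: [-3.142, 0.0, 2.54]
ft_force: [-0.0, -0.1, -4.3]
width: 0.0129
grasp_force: 42.4
```

Call:
{"method": "move_arm", "body": {"commands": [[0.0019,0.0027,0,0],[0.0019,0.0027,0,0],[0.0038,0.0055,0,0],[0.0038,0.0055,0,0]]}}

```text
time: 12.6
tcp_pos: [0.5524, -0.0568, 0.0265]
tcp_rot: [-3.142, -0.0, 2.54]
ft_force: [-0.4, -0.4, -4.0]
width: 0.013
grasp_force: 42.4
```

Call:
{"method": "move_arm", "body": {"commands": [[0.0015,0.0022,0,0],[0.0015,0.0022,0,0]]}}

```text
time: 12.85
tcp_pos: [0.5526, -0.0565, 0.0265]
tcp_rot: [3.142, 0.0, 2.54]
ft_force: [-0.2, 0.5, -5.2]
width: 0.0126
grasp_force: 42.4
```

Call:
{"method": "move_arm", "body": {"commands": [[0.0015,0.0022,0,0],[0.0015,0.0022,0,0]]}}

```text
time: 13.1
tcp_pos: [0.5528, -0.0562, 0.0265]
tcp_rot: [3.142, 0.0, 2.54]
ft_force: [0.1, 0.4, -4.8]
width: 0.0129
grasp_force: 42.4
```

Call:
{"method": "move_arm", "body": {"commands": [[0.0011,0.0016,0,0],[0.0011,0.0016,0,0]]}}

```text
time: 13.35
tcp_pos: [0.5529, -0.0559, 0.0265]
tcp_rot: [-3.142, -0.0, 2.54]
ft_force: [-0.3, -0.5, -4.7]
width: 0.0129
grasp_force: 42.4
```

```bash
python3 rel.py|grep -v rail; python3 - <<'E'
from h import *
u=np.array([np.cos(np.radians(55.45)),np.sin(np.radians(55.45))]);n=np.array([-u[1],u[0]]);c=np.array([.5227,-.1002])
w=cloud(snap('wrist')).reshape(-1,3);w=w[~np.isnan(w[:,0])];S=(w[:,:2]-c)@u;T=(w[:,:2]-c)@n
k=(abs(w[:,2]-.0425)<.003)&(T>.014)&(T<.0275)&(S>.015)&(S<.1)
print(np.histogram(S[k],np.arange(.016,.1,.002)))
s=np.sort(S[k]);print(s[0],s[-1]); g=np.diff(s);i=g.argsort()[-3:];print(s[i],s[i+1])
E
```

```text
13.35 [ 0.55294222 -0.05592361  0.02648007] [-3.14156355e+00 -3.03901486e-05  2.53966378e+00] 0.012863778647831392 42.39969313144684 [-0.27109676 -0.5472203  -4.69499275]
tcp in stand 0.053618564554060694 0.00020180753447338442
fork 3451 0.09414868608405362 ((0.05558788776397705, 0.001057276502251625), (0.037024132907390594, 0.052529022097587585), 20.434362411499023) [0.0348303  0.06999458] [-0.02599509  0.02578981]
plate 10324 0.04245881969187133 ((0.05917339399456978, -0.018098942935466766), (0.06824217736721039, 0.10193536430597305), 0.040762074291706085) [0.02560026 0.09273856] [-0.02827118  0.03250414]
stop [0.06023054 0.09285798] [-0.02882024  0.03246285]
(array([  0,   0,   0,   0,  33, 116, 106,  89,  96, 115, 116, 117, 115,
       125, 110, 101, 125,  99,  97, 111, 108, 104, 118, 125, 112, 118,
       110, 109,  84, 103, 110, 112, 120, 113, 114, 118, 114, 117,  53,
         0,   0]), array([0.016, 0.018, 0.02 , 0.022, 0.024, 0.026, 0.028, 0.03 , 0.032,
       0.034, 0.036, 0.038, 0.04 , 0.042, 0.044, 0.046, 0.048, 0.05 ,
       0.052, 0.054, 0.056, 0.058, 0.06 , 0.062, 0.064, 0.066, 0.068,
       0.07 , 0.072, 0.074, 0.076, 0.078, 0.08 , 0.082, 0.084, 0.086,
       0.088, 0.09 , 0.092, 0.094, 0.096, 0.098]))
0.025061764572495464 0.09328114579830585
[0.05229286 0.05137033 0.05183077] [0.05274122 0.05181917 0.05228201]
```

Call:
{"method": "move_arm", "body": {"commands": [[0.0008,0.0011,0,0],[0.0008,0.0011,0,0]]}}

```text
time: 13.7
tcp_pos: [0.553, -0.0558, 0.0265]
tcp_rot: [-3.141, 0.0, 2.54]
ft_force: [0.5, -0.9, -4.6]
width: 0.0128
grasp_force: 42.4
```

Call:
{"method": "move_arm", "body": {"commands": [[0.0008,0.0011,0,0],[0.0008,0.0011,0,0]]}}

```text
time: 13.95
tcp_pos: [0.553, -0.0558, 0.0265]
tcp_rot: [-3.141, 0.0, 2.539]
ft_force: [-0.7, -1.3, -4.0]
width: 0.0127
grasp_force: 42.5
```

Call:
{"method": "move_arm", "body": {"commands": [[0.0008,0.0011,0,0],[0.0008,0.0011,0,0]]}}

```text
time: 14.2
tcp_pos: [0.553, -0.0557, 0.0265]
tcp_rot: [-3.141, -0.0, 2.54]
ft_force: [-2.2, -2.0, -2.2]
width: 0.0131
grasp_force: 42.6
```

Call:
{"method": "move_arm", "body": {"commands": [[0.0008,0.0011,0,0],[0.0008,0.0011,0,0]]}}

```text
time: 14.45
tcp_pos: [0.5531, -0.0557, 0.0265]
tcp_rot: [-3.14, 0.0, 2.539]
ft_force: [-3.8, -3.1, -1.2]
width: 0.0134
grasp_force: 42.7
```

Call:
{"method": "move_arm", "body": {"commands": [[0.0006,0.0009,0,0],[0.0006,0.0009,0,0],[0.0006,0.0009,0,0]]}}

```text
time: 14.82
tcp_pos: [0.5531, -0.0558, 0.0265]
tcp_rot: [-3.14, 0.0, 2.539]
ft_force: [-3.3, -4.4, -1.5]
width: 0.0129
grasp_force: 42.7
```

Call:
{"method": "move_arm", "body": {"commands": [[0,0,0,0],[0,0,0,0],[0,0,0,0]], "jaw": 0.5}}

```text
time: 15.2
tcp_pos: [0.5542, -0.0548, 0.0269]
tcp_rot: [3.141, 0.001, 2.54]
ft_force: [1.4, -0.4, 0.2]
width: 0.0425
grasp_force: 0.0
```

Call:
{"method": "move_arm", "body": {"commands": [[0,0,0.3,0],[0,0,0.6,0],[0,0,0.65,0],[0,0,0.65,0],[0,0,0.65,0]]}}

```text
time: 15.82
tcp_pos: [0.5527, -0.055, 0.1224]
tcp_rot: [-3.141, -0.002, 2.54]
ft_force: [-0.6, -0.1, 0.2]
width: 0.0429
grasp_force: 0.0
```

```bash
cat > kn.py <<'E'
from h import *
u=np.array([np.cos(np.radians(55.45)),np.sin(np.radians(55.45))]);n=np.array([-u[1],u[0]]);c=np.array([.5227,-.1002])
s=bot.observe();print(s['time'],s['tcp_pos'],s['tcp_rot'],s['q'])
w=cloud(snap('wrist')).reshape(-1,3);w=w[~np.isnan(w[:,0])];S=(w[:,:2]-c)@u;T=(w[:,:2]-c)@n;Z=w[:,2]
def R(nm,k):
    if k.sum()>10: print(nm,k.sum(),np.median(Z[k]),cv2.minAreaRect(np.c_[S[k],T[k]].astype(np.float32)),np.percentile(S[k],[0.3,99.7]))
R('fork',(abs(Z-.094)<.004)&(abs(S-.052)<.03)&(abs(T)<.04))
R('plate+stop',(abs(Z-.042)<.003)&(T>.014)&(T<.0275)&(S>.015)&(S<.1))
k=(abs(Z-.0745)<.0025)&(abs(S-.052)<.035)&(T<-.03)&(T>-.09);R('knob',k)
print(cv2.minAreaRect(w[k][:,:2].astype(np.float32)),cv2.boxPoints(cv2.minAreaRect(w[k][:,:2].astype(np.float32))).tolist())
E
python3 kn.py
```

```text
15.825 [ 0.55266058 -0.05498713  0.12239717] [-3.14050432e+00 -2.15060427e-03  2.53974627e+00] [-9.92173090e-02  1.95518743e-01 -1.27228532e-01  1.25045795e+00
  8.22838517e-05  5.02627807e-01]
fork 667 0.09364590011962978 ((0.051882535219192505, -0.00031213462352752686), (0.052508097141981125, 0.0135227981954813), 89.94192504882812) [0.0451814  0.05865641]
plate+stop 1526 0.04221889755634978 ((0.0591592863202095, 0.02077137492597103), (0.013470454141497612, 0.06806384027004242), 89.96634674072266) [0.02525754 0.09265879]
knob 791 0.0745752045797432 ((0.052295614033937454, -0.05809229612350464), (0.010860200971364975, 0.04211203753948212), 34.28366470336914) [0.03761241 0.06644827]
((0.6002048254013062, -0.09007328748703003), (0.01086020190268755, 0.04211198911070824), 89.7336654663086) [[0.579123854637146, -0.0954054519534111], [0.6212353706359863, -0.09560120850801468], [0.6212857961654663, -0.08474112302064896], [0.579174280166626, -0.08454536646604538]]
```

Call:
{"method": "move_arm", "body": {"commands": [[0.1,-0.07,0,0.059],[0.2,-0.15,0,0.118],[0.31,-0.233,0,0.177],[0.31,-0.233,0,0.19],[0.31,-0.233,0,0.19]], "jaw": 0.3}}

```text
time: 16.5
tcp_pos: [0.5994, -0.0901, 0.1225]
tcp_rot: [3.141, -0.002, 3.136]
ft_force: [-0.4, -0.3, 0.1]
width: 0.0255
grasp_force: 0.0
```

Call:
{"method": "move_arm", "body": {"commands": [[0,0,0,0],[0,0,0,0]]}}

```text
time: 16.75
tcp_pos: [0.5998, -0.0899, 0.1238]
tcp_rot: [3.142, -0.0, 3.136]
ft_force: [0.1, 0.2, 0.0]
width: 0.0257
grasp_force: 0.0
```

```bash
python3 kn.py
```

```text
16.75 [ 0.59978253 -0.08988615  0.12384149] [ 3.14152398e+00 -2.98008439e-04  3.13640462e+00] [-1.48771123e-01  2.89249501e-01 -4.03007454e-03  1.27782152e+00
  2.53231270e-05 -1.43583084e-01]
fork 791 0.09353870318175747 ((0.05205228179693222, -0.0007488410919904709), (0.05219757929444313, 0.014047148637473583), 89.94087982177734) [0.04506866 0.05892174]
plate+stop 1306 0.042137504567006656 ((0.05893660709261894, 0.020759744569659233), (0.06772029399871826, 0.013491605408489704), 0.020255304872989655) [0.02512738 0.0925546 ]
knob 946 0.07441816124075606 ((0.05198074132204056, -0.05801990255713463), (0.010517971590161324, 0.041329026222229004), 33.932987213134766) [0.03766084 0.06613386]
((0.5999665260314941, -0.0902915745973587), (0.010517971590161324, 0.04132901504635811), 89.38299560546875) [[0.5792465806007385, -0.09532772749662399], [0.6205732226371765, -0.09577278047800064], [0.6206864714622498, -0.08525542169809341], [0.5793598294258118, -0.08481036871671677]]
```

Call:
{"method": "move_arm", "body": {"commands": [[0.001,-0.002,-0.25,0],[0.001,-0.002,-0.45,0],[0.001,-0.002,-0.58,0],[0.001,-0.002,-0.635,0],[0.001,-0.002,-0.635,0]]}}

```text
time: 17.42
tcp_pos: [0.6, -0.0903, 0.0287]
tcp_rot: [3.141, -0.001, 3.137]
ft_force: [1.2, 1.1, 0.3]
width: 0.0253
grasp_force: 0.0
```

Call:
{"method": "move_arm", "body": {"commands": [[0,0,0,0],[0,0,0,0],[0,0,0,0],[0,0,0,0]], "jaw": 0, "squeeze": 40}}

```text
time: 17.92
tcp_pos: [0.601, -0.0905, 0.0296]
tcp_rot: [-3.141, 0.002, 3.137]
ft_force: [1.1, -0.9, 2.7]
width: 0.0099
grasp_force: 43.9
```

```bash
cat > tq.py <<'E'
from h import *
L=[]
for i in range(6):
    s=bot.observe();L.append(np.r_[s['torque'],s['ft_force'],s['tcp_rot'][2],s['effort'][5]]);cams.get_image('wrist')
L=np.array(L);print(round(s['time'],2),'Tz %.3f+-%.3f'%(L[:,2].mean(),L[:,2].std()),'T',L[:,:2].mean(0).round(3),'F',L[:,3:6].mean(0).round(2),'yaw %.4f'%L[:,6].mean(),'e6 %.3f'%L[:,7].mean(),'tcp',s['tcp_pos'].round(4))
E
python3 tq.py
```

```text
18.18 Tz -0.007+-0.038 T [ 0.001 -0.207] F [ 1.97 -0.65  4.56] yaw 3.1366 e6 0.011 tcp [ 0.6011 -0.0906  0.0295]
```

Call:
{"method": "move_arm", "body": {"commands": [[0,0,0,-0.04],[0,0,0,-0.08],[0,0,0,-0.08],[0,0,0,-0.08]]}}

```text
time: 18.73
tcp_pos: [0.6008, -0.0906, 0.0294]
tcp_rot: [-3.142, 0.002, 2.885]
ft_force: [1.9, -1.0, 5.6]
width: 0.0096
grasp_force: 44.1
```

```bash
python3 tq.py
```

```text
18.98 Tz -0.042+-0.032 T [-0.018 -0.112] F [ 1.46 -0.61  5.64] yaw 2.8850 e6 -0.045 tcp [ 0.6008 -0.0906  0.0294]
```

Call:
{"method": "move_arm", "body": {"commands": [[0,0,0,-0.02],[0,0,0,-0.02],[0,0,0,-0.02]]}}

```text
time: 19.4
tcp_pos: [0.6008, -0.0907, 0.0295]
tcp_rot: [-3.141, 0.002, 2.822]
ft_force: [0.5, -0.9, 5.8]
width: 0.0097
grasp_force: 44.2
```

```bash
python3 tq.py
```

```text
19.65 Tz -0.008+-0.018 T [-0.105 -0.05 ] F [ 0.79 -1.    5.76] yaw 2.8222 e6 -0.010 tcp [ 0.6008 -0.0907  0.0295]
```

Call:
{"method": "move_arm", "body": {"commands": [[0,0,0,-0.02],[0,0,0,-0.02],[0,0,0,-0.02]]}}

```text
time: 20.08
tcp_pos: [0.6009, -0.0908, 0.0295]
tcp_rot: [-3.141, 0.002, 2.759]
ft_force: [0.7, -0.5, 6.1]
width: 0.0096
grasp_force: 44.2
```

```bash
python3 tq.py
```

```text
20.32 Tz 0.011+-0.028 T [-0.18 -0.11] F [ 1.04 -1.27  5.73] yaw 2.7594 e6 -0.005 tcp [ 0.6009 -0.0908  0.0295]
```

Call:
{"method": "move_arm", "body": {"commands": [[0,0,0,-0.016],[0,0,0,-0.016],[0,0,0,-0.016]]}}

```text
time: 20.75
tcp_pos: [0.6009, -0.0909, 0.0295]
tcp_rot: [-3.141, 0.002, 2.709]
ft_force: [1.4, -2.0, 6.4]
width: 0.0096
grasp_force: 44.2
```

```bash
python3 tq.py
```

```text
21.0 Tz 0.025+-0.043 T [-0.265 -0.135] F [ 1.5  -1.91  5.89] yaw 2.7091 e6 0.011 tcp [ 0.6009 -0.0909  0.0296]
```

Call:
{"method": "move_arm", "body": {"commands": [[0,0,0,-0.016],[0,0,0,-0.016],[0,0,0,-0.016]]}}

```text
time: 21.42
tcp_pos: [0.601, -0.091, 0.0296]
tcp_rot: [-3.141, 0.002, 2.659]
ft_force: [0.3, -1.1, 6.4]
width: 0.0098
grasp_force: 44.2
```

```bash
python3 tq.py
```

```text
21.68 Tz 0.024+-0.030 T [-0.295 -0.151] F [ 1.24 -1.71  6.18] yaw 2.6588 e6 0.013 tcp [ 0.601  -0.091   0.0295]
```

Call:
{"method": "move_arm", "body": {"commands": [[0,0,0,-0.016],[0,0,0,-0.016],[0,0,0,-0.016]]}}

```text
time: 22.1
tcp_pos: [0.6011, -0.0911, 0.0296]
tcp_rot: [-3.141, 0.002, 2.608]
ft_force: [1.2, -1.7, 5.8]
width: 0.0094
grasp_force: 44.2
```

```bash
python3 tq.py
```

```text
22.35 Tz 0.042+-0.018 T [-0.366 -0.196] F [ 1.52 -1.97  5.84] yaw 2.6085 e6 0.016 tcp [ 0.6011 -0.0911  0.0296]
```

Call:
{"method": "move_arm", "body": {"commands": [[0,0,0,-0.016],[0,0,0,-0.016],[0,0,0,-0.016]]}}

```text
time: 22.78
tcp_pos: [0.6012, -0.0911, 0.0296]
tcp_rot: [-3.142, 0.003, 2.558]
ft_force: [1.5, -2.3, 6.9]
width: 0.0096
grasp_force: 44.2
```

```bash
python3 tq.py
```

```text
23.02 Tz 0.012+-0.018 T [-0.422 -0.249] F [ 1.56 -2.31  5.96] yaw 2.5582 e6 0.018 tcp [ 0.6012 -0.0911  0.0297]
```

Call:
{"method": "move_arm", "body": {"commands": [[0,0,0,-0.016],[0,0,0,-0.016],[0,0,0,-0.016]]}}

```text
time: 23.45
tcp_pos: [0.6013, -0.0912, 0.0297]
tcp_rot: [3.142, 0.003, 2.508]
ft_force: [1.4, -3.0, 6.7]
width: 0.0101
grasp_force: 44.2
```

```bash
python3 tq.py
```

```text
23.7 Tz 0.026+-0.022 T [-0.476 -0.296] F [ 2.08 -2.37  6.29] yaw 2.5079 e6 0.021 tcp [ 0.6013 -0.0912  0.0297]
```

Call:
{"method": "move_arm", "body": {"commands": [[0,0,0,-0.016],[0,0,0,-0.016],[0,0,0,-0.016]]}}

```text
time: 24.12
tcp_pos: [0.6013, -0.0912, 0.0297]
tcp_rot: [3.141, 0.003, 2.458]
ft_force: [3.4, -2.2, 4.8]
width: 0.0098
grasp_force: 44.2
```

```bash
python3 tq.py
```

```text
24.38 Tz 0.033+-0.039 T [-0.493 -0.298] F [ 2.78 -2.38  6.04] yaw 2.4577 e6 0.029 tcp [ 0.6013 -0.0912  0.0297]
```

Call:
{"method": "move_arm", "body": {"commands": [[0,0,0,-0.016],[0,0,0,-0.016],[0,0,0,-0.016]]}}

```text
time: 24.8
tcp_pos: [0.6014, -0.0913, 0.0298]
tcp_rot: [3.141, 0.003, 2.407]
ft_force: [2.5, -2.1, 6.5]
width: 0.01
grasp_force: 44.2
```

```bash
python3 tq.py
```

```text
25.05 Tz 0.038+-0.031 T [-0.485 -0.324] F [ 1.91 -2.03  6.29] yaw 2.4074 e6 0.038 tcp [ 0.6014 -0.0913  0.0298]
```

Call:
{"method": "move_arm", "body": {"commands": [[0,0,0,-0.016],[0,0,0,-0.016],[0,0,0,-0.016]]}}

```text
time: 25.48
tcp_pos: [0.6014, -0.0912, 0.0298]
tcp_rot: [3.141, 0.003, 2.357]
ft_force: [2.1, -2.2, 5.6]
width: 0.0096
grasp_force: 44.2
```

```bash
python3 tq.py
```

```text
25.73 Tz 0.036+-0.011 T [-0.48 -0.36] F [ 2.06 -2.17  6.32] yaw 2.3572 e6 0.043 tcp [ 0.6015 -0.0912  0.0299]
```

Call:
{"method": "move_arm", "body": {"commands": [[0,0,0,-0.016],[0,0,0,-0.016],[0,0,0,-0.016]]}}

```text
time: 26.15
tcp_pos: [0.6016, -0.0912, 0.0299]
tcp_rot: [3.141, 0.003, 2.307]
ft_force: [2.0, -1.4, 6.9]
width: 0.0094
grasp_force: 44.2
```

```bash
python3 tq.py
```

```text
26.4 Tz 0.063+-0.014 T [-0.46  -0.386] F [ 2.18 -1.82  6.67] yaw 2.3070 e6 0.046 tcp [ 0.6015 -0.0912  0.0299]
```

Call:
{"method": "move_arm", "body": {"commands": [[0,0,0,-0.016],[0,0,0,-0.016],[0,0,0,-0.016]]}}

```text
time: 26.82
tcp_pos: [0.6016, -0.0911, 0.03]
tcp_rot: [3.14, 0.003, 2.257]
ft_force: [2.1, -2.9, 6.2]
width: 0.0098
grasp_force: 44.3
```

```bash
python3 tq.py
```

```text
27.07 Tz 0.027+-0.043 T [-0.451 -0.436] F [ 2.4  -2.01  6.63] yaw 2.2568 e6 0.048 tcp [ 0.6016 -0.0912  0.0299]
```

Call:
{"method": "move_arm", "body": {"commands": [[0,0,0,-0.016],[0,0,0,-0.016],[0,0,0,-0.016]]}}

```text
time: 27.5
tcp_pos: [0.6017, -0.0912, 0.03]
tcp_rot: [3.14, 0.003, 2.206]
ft_force: [2.8, -2.2, 8.0]
width: 0.0097
grasp_force: 44.3
```

```bash
python3 tq.py
```

```text
27.75 Tz 0.040+-0.021 T [-0.44  -0.447] F [ 2.35 -1.88  6.96] yaw 2.2065 e6 0.049 tcp [ 0.6017 -0.0911  0.03  ]
```

Call:
{"method": "move_arm", "body": {"commands": [[0,0,0,-0.016],[0,0,0,-0.016],[0,0,0,-0.016]]}}

```text
time: 28.18
tcp_pos: [0.6018, -0.0911, 0.0301]
tcp_rot: [3.14, 0.003, 2.156]
ft_force: [2.9, -1.3, 7.8]
width: 0.0098
grasp_force: 44.3
```

```bash
python3 tq.py
```

```text
28.43 Tz 0.072+-0.016 T [-0.442 -0.486] F [ 2.76 -1.59  6.94] yaw 2.1563 e6 0.055 tcp [ 0.6018 -0.0911  0.0301]
```

Call:
{"method": "move_arm", "body": {"commands": [[0,0,0,-0.016],[0,0,0,-0.016],[0,0,0,-0.016]]}}

```text
time: 28.85
tcp_pos: [0.6018, -0.0911, 0.0301]
tcp_rot: [3.139, 0.003, 2.106]
ft_force: [2.9, -1.2, 7.0]
width: 0.0095
grasp_force: 44.3
```

```bash
python3 tq.py
```

```text
29.1 Tz 0.086+-0.023 T [-0.422 -0.476] F [ 2.57 -1.68  6.98] yaw 2.1061 e6 0.062 tcp [ 0.6018 -0.0911  0.0301]
```

Call:
{"method": "move_arm", "body": {"commands": [[0,0,0,-0.016],[0,0,0,-0.016],[0,0,0,-0.016]]}}

```text
time: 29.52
tcp_pos: [0.6019, -0.0911, 0.0301]
tcp_rot: [3.139, 0.003, 2.056]
ft_force: [2.7, -1.2, 6.7]
width: 0.0094
grasp_force: 44.4
```

```bash
python3 tq.py
```

```text
29.77 Tz 0.077+-0.022 T [-0.406 -0.503] F [ 2.37 -1.15  7.15] yaw 2.0558 e6 0.065 tcp [ 0.6019 -0.091   0.0301]
```

Call:
{"method": "move_arm", "body": {"commands": [[0,0,0,-0.016],[0,0,0,-0.016],[0,0,0,-0.016]]}}

```text
time: 30.2
tcp_pos: [0.6019, -0.0911, 0.0302]
tcp_rot: [3.139, 0.003, 2.006]
ft_force: [2.3, -2.2, 7.5]
width: 0.0097
grasp_force: 44.4
```

```bash
python3 tq.py
```

```text
30.45 Tz 0.059+-0.016 T [-0.413 -0.499] F [ 2.74 -1.74  7.27] yaw 2.0056 e6 0.067 tcp [ 0.6019 -0.0911  0.0302]
```

```bash
sed -i 's/abs(Z-.0745)<.0025/abs(Z-.071)<.006/' kn.py; python3 kn.py; python3 - <<'E'
from h import *
p=snap('wrist');q=snap('side')
a=cv2.resize(p['frame'],(440,330));b=cv2.resize(q['frame'][170:260,255:375],(440,330),interpolation=cv2.INTER_CUBIC)
cv2.imwrite('pics/k.png',np.vstack([np.hstack([a[:,:],b]) ])[:, :800])
E
```

```text
30.5 [ 0.60187274 -0.09103862  0.03016562] [3.13893335e+00 2.89134913e-03 2.00555360e+00] [-1.49614197e-01  3.27812064e-01 -1.61139760e-01  1.07803140e+00
 -9.44473660e-04  9.86419213e-01]
fork 2483 0.09363446435672673 ((0.051893703639507294, -0.002590503543615341), (0.05190999433398247, 0.014464957639575005), 89.67021942138672) [0.0451091  0.05904415]
plate+stop 3269 0.04225630444982478 ((0.059181518852710724, 0.020750585943460464), (0.013494353741407394, 0.06830582767724991), 89.99813079833984) [0.02745944 0.09320799]
knob 3116 0.07431988797965172 ((0.05120842531323433, -0.06000612676143646), (0.035676103085279465, 0.03480778634548187), 14.750313758850098) [0.03811619 0.06983582]
((0.6011645793914795, -0.0920540988445282), (0.03567606210708618, 0.03480782359838486), 70.20020294189453) [[0.5787472128868103, -0.10294227302074432], [0.6114972233772278, -0.11473289132118225], [0.6235819458961487, -0.08116592466831207], [0.5908319354057312, -0.06937530636787415]]
```

View pics/k.png

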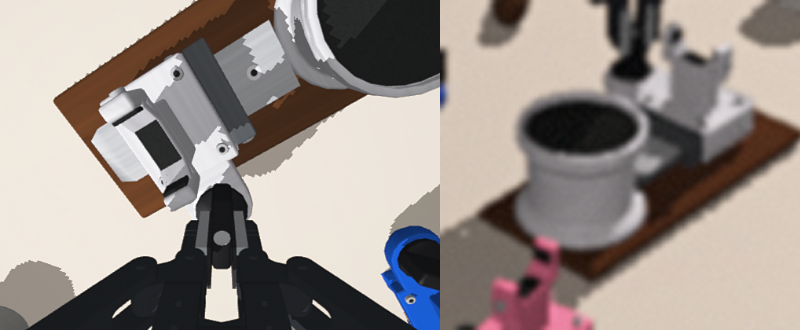

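The carriage is square against the stop. The jaw is now drawing it sideways, taking up the play, so I continue in smaller steps.

Call:
{"method": "move_arm", "body": {"commands": [[0,0,0,-0.013],[0,0,0,-0.013],[0,0,0,-0.013]]}}

```text
time: 31.02
tcp_pos: [0.6019, -0.0911, 0.0302]
tcp_rot: [3.139, 0.003, 1.965]
ft_force: [2.7, -1.8, 7.6]
width: 0.01
grasp_force: 44.4
```

```bash
python3 tq.py
```

```text
31.27 Tz 0.087+-0.037 T [-0.422 -0.476] F [ 2.57 -1.39  7.37] yaw 1.9648 e6 0.092 tcp [ 0.6019 -0.0911  0.0302]
```

Call:
{"method": "move_arm", "body": {"commands": [[0,0,0,-0.013],[0,0,0,-0.013],[0,0,0,-0.013]]}}

```text
time: 31.7
tcp_pos: [0.6019, -0.0911, 0.0302]
tcp_rot: [3.139, 0.003, 1.924]
ft_force: [2.3, -1.1, 8.1]
width: 0.0095
grasp_force: 44.4
```

```bash
python3 tq.py
```

```text
31.95 Tz 0.103+-0.039 T [-0.443 -0.475] F [ 2.21 -1.33  7.53] yaw 1.9240 e6 0.105 tcp [ 0.6019 -0.0911  0.0302]
```

Call:
{"method": "move_arm", "body": {"commands": [[0,0,0,-0.012],[0,0,0,-0.012],[0,0,0,-0.012]]}}

```text
time: 32.38
tcp_pos: [0.6019, -0.0911, 0.0302]
tcp_rot: [3.139, 0.003, 1.886]
ft_force: [2.4, -1.4, 7.5]
width: 0.0098
grasp_force: 44.4
```

```bash
python3 tq.py
```

```text
32.62 Tz 0.121+-0.019 T [-0.452 -0.495] F [ 2.45 -1.56  7.7 ] yaw 1.8863 e6 0.122 tcp [ 0.6019 -0.0911  0.0302]
```

Call:
{"method": "move_arm", "body": {"commands": [[0,0,0,-0.012],[0,0,0,-0.012],[0,0,0,-0.012]]}}

```text
time: 33.05
tcp_pos: [0.6019, -0.0911, 0.0302]
tcp_rot: [3.138, 0.003, 1.849]
ft_force: [2.5, -1.1, 6.8]
width: 0.0098
grasp_force: 44.4
```

```bash
python3 tq.py
```

```text
33.3 Tz 0.114+-0.019 T [-0.461 -0.493] F [ 2.9  -1.17  7.53] yaw 1.8486 e6 0.137 tcp [ 0.6019 -0.0911  0.0302]
```

```bash
python3 - <<'E'
from h import *
s=bot.observe();t=s['tcp_pos'];y=s['tcp_rot'][2];a=np.array([np.cos(y),np.sin(y)]);b=np.array([-a[1],a[0]])
p=snap('wrist');w=cloud(p);W=w.reshape(-1,3);W=W[~np.isnan(W[:,0])]
A=(W[:,:2]-t[:2])@a;B=(W[:,:2]-t[:2])@b
k=(abs(W[:,2]-.0745)<.0015)&(abs(A)<.03)&(abs(B)<.012)
for l in np.arange(-.026,.027,.002):
    m=k&(A>=l)&(A<l+.002)
    if m.sum()>2: print(round(l*1e3),m.sum(),(B[m].min()*1e3).round(2),(B[m].max()*1e3).round(2),(np.median(W[m,2])*1e3).round(1))
E
```

```text
-22 52 -3.81 5.25 74.1
-20 82 -4.23 5.67 74.5
-18 94 -4.19 5.65 74.6
-16 96 -4.18 5.62 74.5
-14 94 -4.15 5.61 74.5
-12 97 -4.15 5.58 74.4
-10 87 -4.13 5.56 74.5
-8 99 -4.1 5.55 74.7
-6 85 -4.07 5.52 75.0
-4 81 -4.05 5.47 75.1
-2 93 -4.02 5.47 75.1
0 99 -4.01 5.46 75.0
2 102 -4.02 5.43 74.7
4 107 -11.97 5.39 74.6
6 99 -11.75 5.4 74.5
8 241 -10.73 11.81 74.6
10 122 -9.19 11.42 74.4
12 117 -4.72 5.74 74.5
14 113 -4.71 5.7 74.5
16 123 -4.67 5.67 74.4
18 105 -4.24 5.22 74.1
```

Call:
{"method": "move_arm", "body": {"commands": [[0,0,0,-0.006]]}}

```text
time: 33.52
tcp_pos: [0.6019, -0.0911, 0.0302]
tcp_rot: [3.138, 0.003, 1.83]
ft_force: [2.8, -1.3, 6.6]
width: 0.0094
grasp_force: 44.4
```

```bash
python3 - <<'E'
from h import *
for i in range(8):
    s=bot.observe();print(round(s['time'],3),s['torque'].round(3),'e6 %.4f'%s['effort'][5],'yaw %.4f'%s['tcp_rot'][2],'v6 %.4f'%s['qvel'][5]);cams.get_image('wrist')
E
```

```text
33.525 [-0.475 -0.467  0.263] e6 0.0707 yaw 1.8295 v6 0.1525
33.575 [-0.443 -0.515  0.249] e6 0.2434 yaw 1.8288 v6 -0.0232
33.625 [-0.492 -0.486  0.249] e6 0.2739 yaw 1.8296 v6 -0.0083
33.675 [-0.469 -0.477  0.188] e6 0.2056 yaw 1.8298 v6 -0.0017
33.725 [-0.511 -0.502  0.186] e6 0.1887 yaw 1.8299 v6 -0.0014
33.775 [-0.474 -0.464  0.156] e6 0.1859 yaw 1.8299 v6 0.0005
33.825 [-0.468 -0.497  0.168] e6 0.1855 yaw 1.8299 v6 0.0013
33.875 [-0.474 -0.464  0.182] e6 0.1854 yaw 1.8299 v6 0.0006
```

Torque while moving was about 0.26 N m and settled at 0.185 N m. With drag included that is firm, so I release here.

Call:
{"method": "move_arm", "body": {"commands": [[0,0,0,0],[0,0,0,0],[0,0,0,0]], "jaw": 0.3}}

```text
time: 34.3
tcp_pos: [0.5995, -0.0902, 0.028]
tcp_rot: [-3.14, -0.001, 1.83]
ft_force: [-0.4, 0.5, -0.8]
width: 0.0258
grasp_force: 0.0
```

Call:
{"method": "move_arm", "body": {"commands": [[0,0,0.2,0],[0,0,0.5,0],[0,0,0.65,0],[0,0,0.65,0],[0,0,0.65,0]]}}

```text
time: 34.92
tcp_pos: [0.5995, -0.0903, 0.1247]
tcp_rot: [-3.14, -0.001, 1.83]
ft_force: [-0.3, -0.6, -0.8]
width: 0.0257
grasp_force: 0.0
```

```bash
sed -i 's/abs(Z-.071)<.006/abs(Z-.0745)<.0025/' kn.py; python3 kn.py
```

```text
34.925 [ 0.59948923 -0.09027072  0.12474454] [-3.13978879e+00 -7.80811652e-04  1.82965843e+00] [-1.49456739e-01  2.90101102e-01 -9.12969396e-04  1.28174786e+00
  3.64283824e-07  1.16247678e+00]
fork 770 0.09360324547767132 ((0.05147567763924599, -0.0028402265161275864), (0.05210225284099579, 0.014218139462172985), 89.47246551513672) [0.0442941  0.05862167]
plate+stop 1376 0.042193115143487364 ((0.05881121754646301, 0.02077571302652359), (0.013477877713739872, 0.06873783469200134), 89.94129943847656) [0.025023   0.09306848]
knob 963 0.0746373352916426 ((0.0511944554746151, -0.06056053936481476), (0.042267050594091415, 0.010944857262074947), 54.163352966308594) [0.03646902 0.0660704 ]
((0.6016132235527039, -0.09238007664680481), (0.010944854468107224, 0.042267024517059326), 19.613346099853516) [[0.5893644094467163, -0.07430967688560486], [0.6035522222518921, -0.1141243427991867], [0.6138620376586914, -0.11045047640800476], [0.5996742248535156, -0.07063581049442291]]
```

Call:
{"method": "move_arm", "body": {"commands": [[0,0,0.05,0],[0,0,0.05,0],[0,0,0.05,0],[0,0,0.05,0],[0,0,0.05,0]]}}

```text
time: 35.6
tcp_pos: [0.6001, -0.0904, 0.1336]
tcp_rot: [-3.141, -0.0, 1.83]
ft_force: [0.3, 0.2, 0.1]
width: 0.0257
grasp_force: 0.0
```

Call:
{"method": "move_arm", "body": {"commands": [[0,0,0,0],[0,0,0,0],[0,0,0,0],[0,0,0,0],[0,0,0,0]]}}

```text
time: 36.22
tcp_pos: [0.6002, -0.0904, 0.1337]
tcp_rot: [-3.142, 0.0, 1.83]
ft_force: [0.6, 0.2, 0.5]
width: 0.0255
grasp_force: 0.0
```

```bash
python3 kn.py
```

```text
36.225 [ 0.60016282 -0.0903631   0.13372817] [-3.14155710e+00  1.55779722e-06  1.82968911e+00] [-1.49433423e-01  2.87815407e-01  1.57556289e-02  1.29876856e+00
 -1.55451832e-05  1.16247012e+00]
fork 707 0.09367939696885122 ((0.05158265307545662, -0.0027620848268270493), (0.05204549431800842, 0.014241904951632023), 89.5857162475586) [0.04476949 0.05875905]
plate+stop 1299 0.042245619831885683 ((0.058827947825193405, 0.020747145637869835), (0.06860111653804779, 0.01346354279667139), 0.02885611355304718) [0.02493092 0.09302124]
knob 904 0.07456518370460723 ((0.05133727192878723, -0.06032896041870117), (0.04128827527165413, 0.010933395475149155), 54.16706085205078) [0.03674156 0.06617979]
((0.6015035510063171, -0.09213104844093323), (0.010933386161923409, 0.04128827527165413), 19.61705780029297) [[0.5894232988357544, -0.07452049106359482], [0.6032850742340088, -0.1134122982621193], [0.6135838031768799, -0.10974160581827164], [0.5997220277786255, -0.07084979861974716]]
```

The knob angle holds steady, the carriage is within about 0.4 mm of the stop, and the robot is clear of everything. Handing in.

```bash
python3 -c "
from station import job
print(job.close_job())"
```

```text
the job is handed in; nothing more can be done
None
```

I slid the silver carriage onto the rail, pressed it home against the depth stop (about 5 N) and clamped it, then handed the job in; the final 15 N jaw force is estimated (about 28 N) from knob torque and angle, not measured directly, and no verdict came back.

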